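Tare the balance through its shuttered key well

ROBOT

A 7-joint arm with a two-finger parallel gripper is mounted at the origin on a cart in front of the work surface, level with it; the furniture and walls round the work are solid. World frame = base frame: x ahead of the robot, y to its left, z up, the work surface at z = 0. Lengths are in m, angles in rad, forces in N, time in s.
With the tool pointing down it reaches from about 0.35 to 0.9 m from the base axis. Payload 19.9 kg.
Tool frame: the origin (TCP) lies between the finger pads; the fingertips stand 19 mm ahead of it and the grasp point (between the pads) is the TCP; z points along the fingers, y is the direction in which the jaws open and shut (so a half turn about z gives the same grasp; the last joint's range is limited). The gripper opens to 94 mm and grips with 3 to 60 N. Pads are 16 mm wide; open, the fingers measure 119 mm over their backs; the gripper's body (75 mm by 177 mm) begins 78 mm behind the grasp point.
Start: joints at [1.147, 0.417, -0.01, 1.614, 0.005, 1.111, -0.053], TCP at [0.233, -0.58, 0.224] pointing down, gripper open.
Joint ranges: [-2.81, 2.81], [-0.39, 2.02], [-1.27, 1.25], [0.06, 2.57], [-1.19, 4.33], [0.19, 2], [-2.82, 2.82]. Speed limits (rad/s): [1.89, 1.89, 2.39, 2.39, 3.01, 3.01, 3.01].

INTERFACE

Orientations are given as a 3x3 rotation matrix whose columns are the frame's x, y, z axes.
In Python, from rig import robot gives the robot as it stands. Calls block until the motion is done:
- robot.move_ptp(position, orientation): joint-space move of the TCP to a pose.
- robot.move_linear(position, velocity=0.15, frame=None, threshold=None): straight line of the TCP; frame=None keeps the orientation; velocity is the mean speed in m/s. With threshold (N) it stops when the force on the tool has changed by that much, and returns True; else False.
- robot.goto_joints(angles): joint-space move.
- robot.gripper_to(opening): finger opening in m; the grip force is fixed at half the most; returns when the fingers have stopped.
- robot.pause(seconds).
- robot.ik(position, orientation): joint angles nearest the present ones, or None.
- robot.get_state(): the state.
- robot.grab_frame(name): name is "scene" or "top" or "wrist"; returns the picture (384x512x3 uint8, red, green, blue); there is no depth.
- robot.camera_info(name): a dict with "fx", "fy", "cx", "cy" (pixels), "dist" ([k1, k2, p1, p2, k3] as OpenCV has them; the pictures are not rectified), "rvec" (rotation vector, rad) and "tvec" (3), from world to camera coordinates, as OpenCV has them. Camera axes: x right, y down, z forward; pixel columns grow to the right and rows downward; lengths in m; the calibration is good to about 2 mm. A picture is of the moment at which its call begins: read the wrist's pose just before it. camera_info takes no time and is no camera call; for the wrist camera it gives the pose at the moment of the call.
A pose or a line that the arm cannot do raises robot.PlanningError and nothing moves.
- robot.sign_off(): hands the job in, once; it reports no verdict.
The state is a dict: "time": time; "qpos": joint angles; "joint_vel": joint speeds; "effort": joint torques, N m; "ee_pos": TCP position; "tool_rot": TCP orientation; "force": force on the tool from outside, world axes, zero at the start; "moment": the same for the moment, N m; "opening": finger opening in m.
Only numpy, scipy, OpenCV 4.12 (cv2) and the standard library are available. Lean on these libraries where they do the work, as an engineer would, in place of code of your own. Each camera call takes 0.05 s, during which the arm holds its last target. There are 200 camera calls.

TASK

Tare the balance with the petri dish left standing on its pan: push the orange shutter all the way to the right by its tab, reach a fingertip into the well that it uncovers and press the sunken blue tare key fully down, keeping it down for at least two seconds. Then let the key come up and push the shutter all the way back so that it covers the blue key again. Never press the red calibration key, do not force anything, and leave the dish and the other things on the bench where they are; nothing is to be picked up.

Things in the scene. Friction and masses are not known exactly. Their poses are not given: they have to be found in the camera images.
- balance: White lab balance, fixed to the bench, 180 mm deep (own x, away from its front) by 294 mm wide (own y, to its left), flat deck 55 mm above the bench. Origin: centre of its underside; z up. Yaw varies. Dish on a round steel pan at left, two key wells with one shared orange shutter at right, a flat display in front of the wells. Two rails 6 mm high at own x = +-37 mm guide the shutter along own y.
- pan_top (a point): Centre of the pan's top, at own x = 0, y = +83 mm of the balance, 67 mm above the bench; the pan is 110 mm across.
- tare_well (a point): Centre of the mouth of the left well, level with the deck (55 mm above the bench), at own x = 0, y = -40 mm of the balance. Rectangular well, 50 mm (balance x) by 38 mm (balance y), 29 mm deep, the blue tare key at its bottom. Axes as the balance. Covered by the shutter at the start.
- cal_well (a point): Centre of the mouth of the right well, at own x = 0, y = -102 mm of the balance; same size, the red calibration key at its bottom. Open at the start.
- shutter_tab (a point): Top centre of the upright tab of the orange shutter, 80 mm above the bench. The tab is 30 mm (balance x) by 8 mm (balance y) and stands 20 mm above the middle of the shutter plate, which is 66 mm (balance x) by 50 mm (balance y), its upper side 60 mm above the bench. Pushed sideways along the balance's y.
- shutter (a joint): Shutter position, m: 0 = left end stop, tare well covered, tab over its centre; grows towards the balance's -y (right); 0.062 = right end stop, tare well open and red key covered. About 1.5 N of friction, stays where left; the plate overlaps a covered well by 6 mm each side along y. Starts at 0 to 0.004.
- tare_key_top (a point): Centre of the top of the blue tare key, 40 mm (balance x) by 28 mm (balance y); at rest 37 mm above the bench, 18 mm below the deck. Hidden under the shutter at the start.
- tare_key (a joint): Travel of the blue tare key, m: 0 = up, 0.005 = fully down. Spring: moves from about 1.4 N, fully down at about 5 N, comes up when released.
- cal_key_top (a point): Centre of the top of the red calibration key, of the same size and height as the blue one. Not to be pressed.
- cal_key (a joint): Travel of the red calibration key, m: 0 = up, 0.005 = fully down; same spring.
- dish: Closed petri dish, 92 mm across, 30 mm high, standing loose on the pan; origin: centre of its underside, on the pan top. Stays there.
- tube_rack: Bystander, loose on the bench: orange tube rack with capped tubes, 88x128x58 mm. Origin: centre of its underside.
- timer: Bystander, loose on the bench: white count-down timer lying on its back, 70x66x18 mm. Origin: centre of its underside.
- cutters: Bystander, loose on the bench: red-handled side cutters lying flat, 54x136x12 mm. Origin: centre of its underside.
- marker: Bystander, loose on the bench: white marker with a black cap, lying, 17x131x19 mm. Origin: centre of its underside.
- screwdriver: Bystander, loose on the bench: red-handled screwdriver, lying, 25x205x25 mm. Origin: centre of its underside.
Not all that is in view belongs to the job. There is more than one size of the dish; the job needs the largest.

How it is judged:
By the outcome, as a careful person would: the job done as asked, in the order asked, and still so for the second after the job is handed in, with the robot touching nothing.
It also fails if it takes over 48 s, if anything falls off the work surface, if the arm or the gripper's body presses on something with over 40 N, if the wrist force passes 120 N, or if a joint passes its speed limit or range.

## Working session

There is one attempt and no reset: what is moved stays moved. The work goes in short steps, each a Python script; the robot and the scene stay as the last script left them, time stands still between calls to the robot, and variables do not carry over. Pictures are saved under pics/ and viewed, about 8 in all and at most 12, crops included, and the job is handed in when it is done.

```bash
ls; mkdir -p pics
python3 - <<'E'
from rig import robot
import cv2
for n in("scene","top"):
    cv2.imwrite(f"pics/{n}0.png",cv2.resize(robot.grab_frame(n)[:,:,::-1],(800,600),interpolation=cv2.INTER_CUBIC))
    print(robot.camera_info(n))
s=robot.get_state();print(s["time"],s["opening"],s["tool_rot"])
E
```

```text
pics
{'fx': 467.2709816745788, 'fy': 467.2709816745788, 'cx': 246.22358722973374, 'cy': 195.13492358644504, 'dist': array([-0.02245317,  0.        ,  0.        ,  0.        ,  0.        ]), 'rvec': array([ 0.94901291, -2.32486342,  1.17802252]), 'tvec': array([0.41576124, 0.21994182, 1.13397797])}
{'fx': 474.46001684672643, 'fy': 474.46001684672643, 'cx': 262.92985864565367, 'cy': 194.07392354902166, 'dist': array([0.02848272, 0.        , 0.        , 0.        , 0.        ]), 'rvec': array([ 2.12978779, -2.17477614,  0.12472605]), 'tvec': array([0.08500835, 0.50971468, 1.26897531])}
0.1 0.09373511565293118 [[ 9.27609378e-01  3.73551330e-01 -4.95349377e-04]
 [ 3.73551648e-01 -9.27608853e-01  9.91090633e-04]
 [-8.92672433e-05 -1.10438354e-03 -9.99999386e-01]]
```

View pics/top0.png

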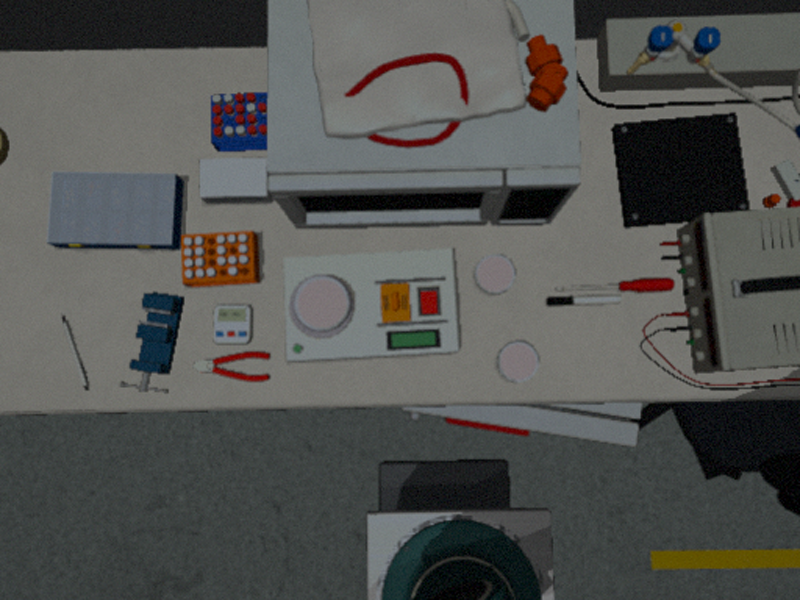

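View pics/scene0.png

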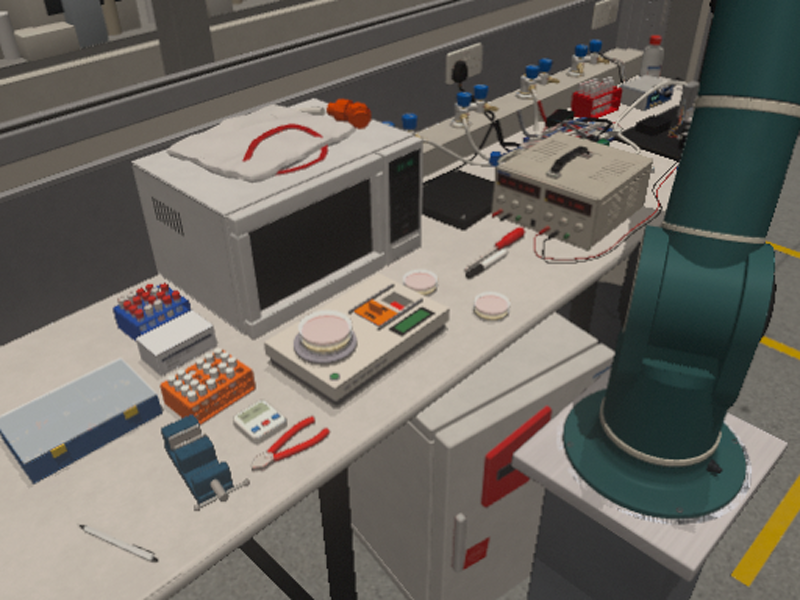

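Top view: the balance spans (285–458, 250–360), with the dish at (322,305), orange shutter at (396,302), red key at (429,301) and display at (413,339). Other orange or red things, none of them the target: tube rack (219,259), cutters (240,366), screwdriver (645,285), valve (545,72) and two small dishes (495,273) and (518,361). I choose the shutter at (396,302), between the rails, and check it in a close crop.

Run:
```python
from rig import robot
import cv2
a=robot.grab_frame("top")[150:240,175:300,::-1]
b=robot.grab_frame("scene")[170:265,165:292,::-1]
import numpy as np
f=lambda i:cv2.resize(i,None,fx=6.2,fy=6.2,interpolation=cv2.INTER_CUBIC)
for n,i in(("topc",a),("scenec",b)): cv2.imwrite(f"pics/{n}.png",f(i)); print(f(i).shape)
```

```text
(558, 775, 3)
(589, 787, 3)
```

View pics/topc.png

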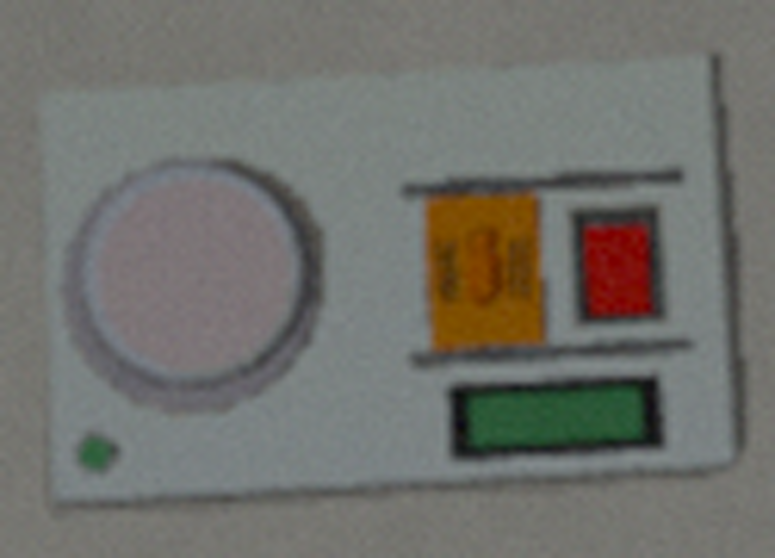

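View pics/scenec.png

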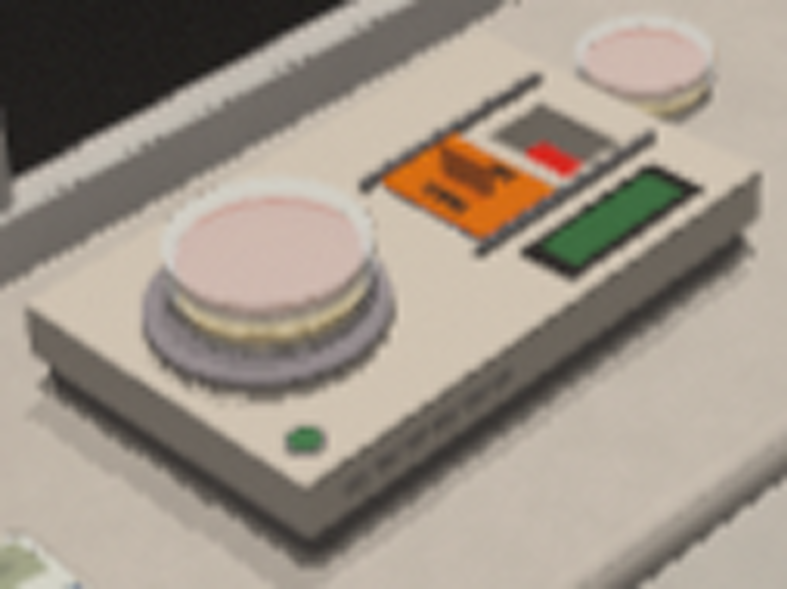

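The crops agree. The shutter is the orange plate with a tab at top-crop (487,266), the open well with the red key is at (619,266), and the dish is on its pan. Next I fit the balance pose to the corners in both views.

```bash
cat > h.py <<'E'
import numpy as np, cv2
from rig import robot
def proj(n,P):
    c=robot.camera_info(n);K=np.array([[c["fx"],0,c["cx"]],[0,c["fy"],c["cy"]],[0,0,1]])
    return cv2.projectPoints(np.array(P,float).reshape(-1,3),c["rvec"],c["tvec"],K,c["dist"])[0][:,0]
def B2W(p,P):
    P=np.array(P,float).reshape(-1,3);c,s=np.cos(p[2]),np.sin(p[2])
    return np.c_[p[0]+c*P[:,0]-s*P[:,1],p[1]+s*P[:,0]+c*P[:,1],P[:,2]]
E
python3 - <<'E'
from h import *
from scipy.optimize import least_squares
h=.055
T=[((.09,.147,h),(40,93)),((.09,-.147,h),(715,57)),((-.09,-.147,h),(733,465)),((-.09,.147,h),(53,503)),((0,-.102,h),(619,266))]
S=[((.09,.147,h),(27,312)),((-.09,.147,h),(310,487)),((-.09,-.147,h),(760,178))]
def cv(L,o): return np.array([q for _,q in L])/6.2+o-.42
uT,uS=cv(T,(175,150)),cv(S,(165,170))
f=lambda p:np.r_[(proj("top",B2W(p,[a for a,_ in T]))-uT).ravel(),(proj("scene",B2W(p,[a for a,_ in S]))-uS).ravel()]
r=least_squares(f,[.5,.1,0],loss="soft_l1");print(r.x,f(r.x).round(1).reshape(-1,2).tolist())
p=r.x
u=np.array((487,266))/6.2+(175,150)-.42
# tab top in top view -> own y
g=least_squares(lambda t:proj("top",B2W(p,[t[0],t[1],.08]))[0]-u,[0,-.04]);print("tab own",g.x)
print(B2W(p,[[0,-.04,.037],[0,-.1,.08]]))
E
```

```text
[0.50820493 0.14516704 0.03521283] [[-0.1, 0.4], [-0.9, 0.1], [0.4, 0.5], [0.1, 0.5], [-0.0, 0.1], [-0.5, -1.9], [-0.7, -0.6], [0.1, -2.1]]
tab own [ 0.00037436 -0.04544126]
[[0.50961315 0.10519183 0.037     ]
 [0.51172548 0.04522903 0.08      ]]
```

```bash
cat >> h.py <<'E'
p=[0.5082,0.1452,0.0352]
c,s=np.cos(p[2]),np.sin(p[2])
R=np.array([[c,s,0],[s,-c,0],[0,0,-1]])
def at(y,tip,x=0): return B2W(p,[x,y,tip+.019])[0]   # TCP for fingertip height
def own(): # own x,y and tip height, force in own axes
    st=robot.get_state();d=st["ee_pos"]-np.array([p[0],p[1],0]);f=st["force"]
    return dict(t=round(st["time"],2),x=round(c*d[0]+s*d[1],4),y=round(-s*d[0]+c*d[1],4),tip=round(d[2]-.019,4),
      F=np.round([c*f[0]+s*f[1],-s*f[0]+c*f[1],f[2]],2).tolist(),op=round(st["opening"],4))
def snap(n,f,sc=1.55):
    cv2.imwrite(f"pics/{f}.png",cv2.resize(robot.grab_frame(n)[:,:,::-1],None,fx=sc,fy=sc,interpolation=cv2.INTER_CUBIC))
E
python3 - <<'E'
from h import *
robot.move_linear([.25,-.45,.30],velocity=.3)
robot.move_ptp(at(-.008,.17),R)
robot.gripper_to(0)
print(own(),robot.get_state()["qpos"])
print(proj("wrist",B2W(p,[[0,-.102,.055],[0,-.044,.08],[0,-.147,.055],[-.09,-.147,.055]]))*1.55)
snap("wrist","w1")
E
```

```text
{'t': 4.58, 'x': np.float64(0.0), 'y': np.float64(-0.008), 'tip': np.float64(0.17), 'F': [-0.58, -0.27, -0.95], 'op': 0.0002} [ 0.39273334  0.40790447 -0.88140615  1.87209763  0.36470046  1.03167607
 -2.17550551]
[[558.84405055 287.51597866]
 [463.23889007 299.44959767]
 [636.83121258 287.55422203]
 [619.29390061 428.13522759]]
```

View pics/w1.png

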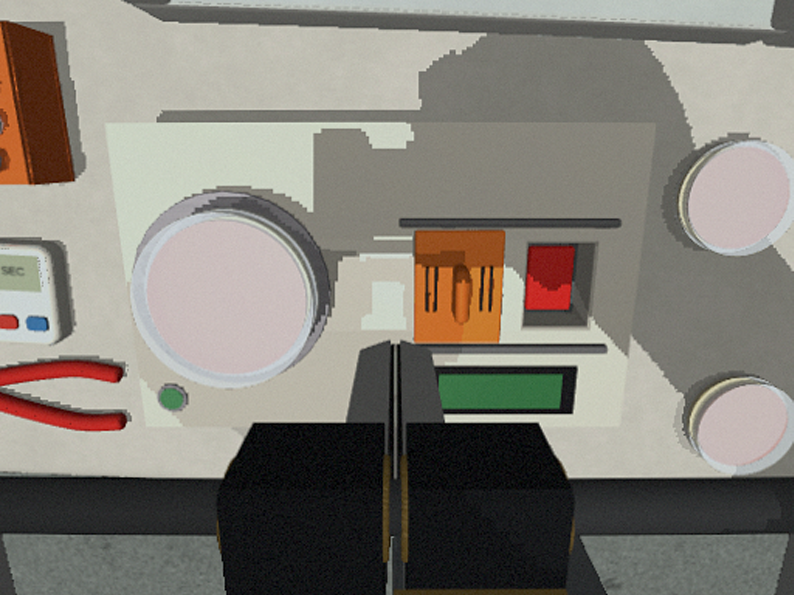

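Wrist view: the well mouth is centred at about (560,285) against a predicted (559,287). The deck corner is at (622,427) against (619,428), so the pose is good to 1–2 mm. Now the push to the right.

Run:
```python
from h import *
robot.move_linear(at(-.008,.067),velocity=.12)
print(own())
print(robot.move_linear(at(-.075,.067),velocity=.06,threshold=8),own())
print(robot.move_linear(at(-.090,.067),velocity=.03,threshold=5),own())
robot.pause(.1);print(own())
```

```text
{'t': 5.64, 'x': np.float64(0.0004), 'y': np.float64(-0.0079), 'tip': np.float64(0.0676), 'F': [0.24, 0.27, 1.35], 'op': 0.0007}
False {'t': 6.91, 'x': np.float64(-0.0001), 'y': np.float64(-0.0748), 'tip': np.float64(0.0669), 'F': [0.44, 0.11, -0.43], 'op': 0.0007}
True {'t': 7.33, 'x': np.float64(-0.0002), 'y': np.float64(-0.0858), 'tip': np.float64(0.0669), 'F': [0.93, 4.65, 2.73], 'op': 0.0004}
{'t': 7.43, 'x': np.float64(-0.0001), 'y': np.float64(-0.0858), 'tip': np.float64(0.0669), 'F': [0.63, 3.73, 3.57], 'op': 0.0005}
```

The stop was hit at y = −0.0858 (expected −0.0855), so the y frame is confirmed. I back off, rise and look.

Run:
```python
from h import *
robot.move_linear(at(-.080,.067),velocity=.05)
robot.move_linear(at(-.040,.11),velocity=.12)
print(own())
print(proj("wrist",B2W(p,[[0,-.04,.037],[0,-.04,.055],[0,-.102,.08]]))*1.55)
snap("wrist","w2")
```

```text
{'t': 8.34, 'x': np.float64(-0.0001), 'y': np.float64(-0.0404), 'tip': np.float64(0.1098), 'F': [1.59, -0.97, -0.02], 'op': 0.0002}
[[394.27690833 308.61277968]
 [394.20671619 319.96733255]
 [542.46681958 338.84865247]]
```

View pics/w2.png

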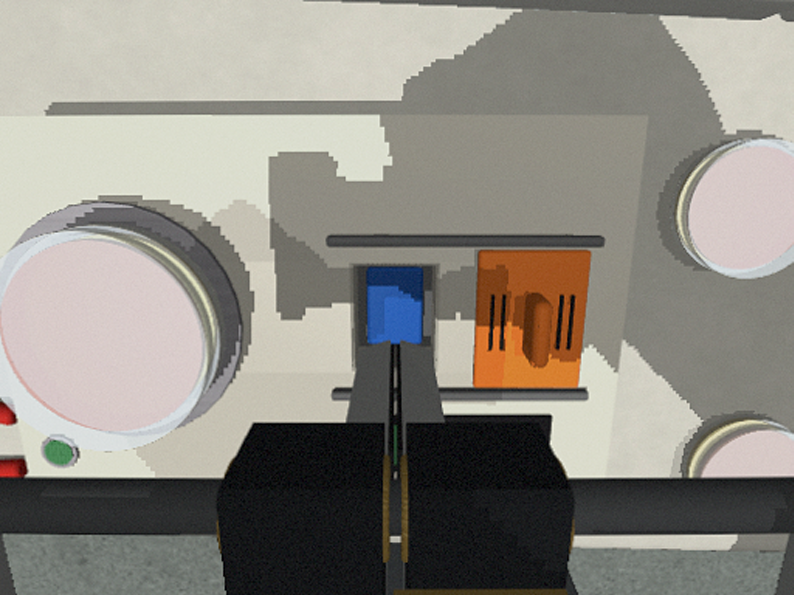

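The well is open, with the blue key centred at x≈394 directly below the fingers. The dish is unmoved. Pressing now.

Run:
```python
from h import *
print(robot.move_linear(at(-.040,.041),velocity=.08,threshold=5),own())
print(robot.move_linear(at(-.040,.0295),velocity=.02,threshold=9),own())
for i in range(3):
    robot.pause(.9);print(own())
```

```text
False {'t': 9.41, 'x': np.float64(0.0003), 'y': np.float64(-0.0399), 'tip': np.float64(0.0414), 'F': [0.98, -0.18, -0.88], 'op': 0.0003}
True {'t': 9.89, 'x': np.float64(0.0004), 'y': np.float64(-0.04), 'tip': np.float64(0.0321), 'F': [-3.93, -1.44, 14.45], 'op': 0.0006}
{'t': 10.79, 'x': np.float64(0.0004), 'y': np.float64(-0.04), 'tip': np.float64(0.0321), 'F': [-1.52, -1.47, 13.48], 'op': 0.0011}
{'t': 11.69, 'x': np.float64(0.0004), 'y': np.float64(-0.04), 'tip': np.float64(0.0321), 'F': [-2.22, -1.09, 14.27], 'op': 0.0003}
{'t': 12.59, 'x': np.float64(0.0004), 'y': np.float64(-0.0401), 'tip': np.float64(0.0321), 'F': [-2.29, -1.36, 12.97], 'op': 0.0002}
```

The key was held at its bottom (tip 32.1 mm, about 13.5 N) for 2.7 s. Releasing it and closing the shutter.

Run:
```python
from h import *
robot.move_linear(at(-.040,.105),velocity=.1)
robot.move_linear(at(-.133,.105),velocity=.15)
print(robot.move_linear(at(-.133,.067),velocity=.08,threshold=6),own())
print(robot.move_linear(at(-.068,.067),velocity=.06,threshold=8),own())
print(robot.move_linear(at(-.052,.067),velocity=.03,threshold=5),own())
robot.pause(.1);print(own())
robot.move_linear(at(-.064,.067),velocity=.05)
robot.move_linear(at(-.10,.17),velocity=.15)
print(own())
snap("wrist","w3")
```

```text
False {'t': 14.87, 'x': np.float64(0.0), 'y': np.float64(-0.1327), 'tip': np.float64(0.0669), 'F': [-0.68, 0.62, -0.25], 'op': 0.0004}
False {'t': 16.1, 'x': np.float64(-0.0001), 'y': np.float64(-0.0682), 'tip': np.float64(0.0669), 'F': [0.21, -0.5, -0.02], 'op': 0.0005}
True {'t': 16.55, 'x': np.float64(-0.0002), 'y': np.float64(-0.0562), 'tip': np.float64(0.0667), 'F': [0.47, -4.05, 2.87], 'op': 0.0005}
{'t': 16.65, 'x': np.float64(-0.0002), 'y': np.float64(-0.0563), 'tip': np.float64(0.0667), 'F': [0.94, -3.6, 2.45], 'op': 0.0006}
{'t': 17.82, 'x': np.float64(-0.0004), 'y': np.float64(-0.0999), 'tip': np.float64(0.1693), 'F': [0.14, -0.21, -0.03], 'op': 0.0004}
```

View pics/w3.png

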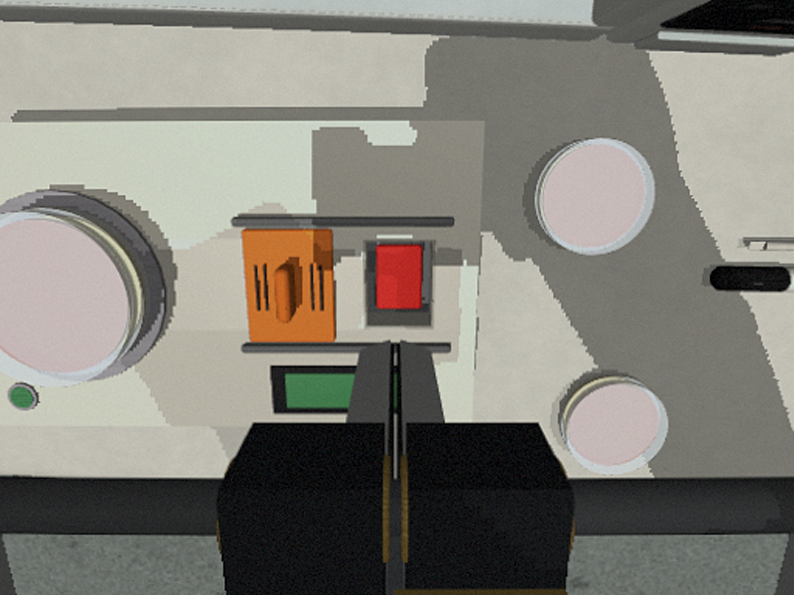

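The shutter at (289,286) covers the tare well again. It stopped at y = −0.0563 (expected −0.0565). The red key at (398,277) is up and untouched, the dish is in place, and the robot is clear of everything.

```bash
python3 -c "
from rig import robot
robot.pause(.5);print(robot.sign_off())"
```

```text
the job is handed in; nothing more can be done
None
```

The balance is tared and the job is handed in at about 18 s on the robot's clock, well under the 48 s limit.

- **Shutter opened:** I pushed the shutter right by its tab until it met the end stop, with 4–5 N on the tool. It stopped within 0.3 mm of the expected position.
- **Tare key pressed:** I pressed the blue key with the closed fingertips to its bottom and held it there for 2.7 s. The tip reached 32.1 mm above the bench (fully down is 32 mm), with about 13.5 N on the tool.
- **Shutter closed:** I released the key and pushed the shutter back to its left stop, within 0.3 mm of the expected position.

The last wrist picture shows the shutter over the tare well, the red key up and untouched, the dish on its pan and the gripper clear. I saw the blue key uncovered only before the press, so its return is inferred from its spring. I took no final picture of the rack, timer, cutters or screwdriver, but the arm never came near them. None of my checks failed or disagreed.

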